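# Press the proud socket home

### The job

In the black socket tray, one of the short sockets was not pushed right down and stands higher than the other short ones. Gently press it down with your fingertips until it is fully home on its post, level with the other short sockets, then draw back. Do not pinch it or pull it up, and leave the tray, the other sockets (the tall deep ones are already home) and everything else on the bench untouched.

Things in the scene. Friction and masses are not known exactly. Their poses are not given: they have to be found in the camera images.
- proud_socket: The socket to press: plain chrome half-inch-drive socket, upright cylinder 24 mm in diameter, 38 mm tall, on any post of the two short-socket rows. Like the other short sockets, but it stands 12 to 17 mm higher, its grey post showing below. Origin: centre of its underside; z up. It slides only straight up and down; the clip grips with about 6 N, so it stays where left.
- proud_top (a point): Centre of the proud socket's flat top (16 mm hexagon mouth), 38 mm above its underside. Press slowly down here with about 6 to 10 N; a few mm off centre is fine. It stops solidly when fully home: its underside is then 12 mm and this point 50 mm above the tray's origin.
- tray: Black socket tray, 176 (x) by 206 mm (y), floor 12 mm thick, rim 18 mm high, fixed flat on a 4 mm bench mat. Origin: centre of its underside. Grey posts 12 mm square, 22 mm tall, at y = -69, -23, 23, 69 mm in three rows: short sockets at x = 60 and 14 mm (the post at x 14, y 69 is empty), deep sockets at x = -58 mm. An extension bar lies in a trough at x = -22 mm.
- deep_row (a point): Middle of the row of four deep sockets (22 to 28 mm in diameter, 77 mm tall, in a line along the tray's y), at the height of their tops, 89 mm above the tray's origin. They are fully home and count as part of the tray: not to be touched.
- extension: Loose steel extension bar, 124 mm long, 21 mm thick, lying along the tray's y in its trough. Origin: middle of its underside.
- ratchet: Loose half-inch ratchet handle, 250 mm long, 45 mm tall at the head, lying along the tray's y just outside the tray's +x edge. Origin: middle of its underside.
- big_socket: Loose larger socket, 34 mm in diameter, 42 mm tall, standing upright on the mat beside the tray's +y edge. Origin: centre of its underside.
- multimeter: Loose red hand multimeter, 186 x 90 x 48 mm, lying face up to the left. Origin: centre of its underside.
- spray_can: Loose aerosol can, 52 mm in diameter, 154 mm tall, standing to the right. Origin: centre of its underside.
- knife: Loose yellow utility knife, 170 mm long, 20 mm thick, lying to the right. Origin: middle of its underside.
- jar: Loose glass jar with steel cap, 68 mm in diameter, 85 mm tall, standing to the right, beyond the can. Origin: centre of its underside.
- screwdriver: Loose screwdriver, 200 mm long, lying across beyond the ratchet. Origin: on its underside, near its middle.
- short_1: Another short chrome socket, 22 mm in diameter, 38 mm tall, fully home on a post of the two short-socket rows; its top is 50 mm above the tray's origin. Origin: centre of its underside. Not to be touched.
- short_2: Another short chrome socket, 22 mm in diameter, 38 mm tall, fully home on a post of the two short-socket rows; its top is 50 mm above the tray's origin. Origin: centre of its underside. Not to be touched.
- short_3: Another short chrome socket, 23 mm in diameter, 38 mm tall, fully home on a post of the two short-socket rows; its top is 50 mm above the tray's origin. Origin: centre of its underside. Not to be touched.
- short_4: Another short chrome socket, 24 mm in diameter, 38 mm tall, fully home on a post of the two short-socket rows; its top is 50 mm above the tray's origin. Origin: centre of its underside. Not to be touched.
- short_5: Another short chrome socket, 25 mm in diameter, 38 mm tall, fully home on a post of the two short-socket rows; its top is 50 mm above the tray's origin. Origin: centre of its underside. Not to be touched.
- short_6: Another short chrome socket, 26 mm in diameter, 38 mm tall, fully home on a post of the two short-socket rows; its top is 50 mm above the tray's origin. Origin: centre of its underside. Not to be touched.

How it is judged:
On the way, in this order (a step that is already met when the one before it is completed fails the run):
1. the fingertips touch the proud socket while it still stands proud (contact force between the fingers and proud_socket above 1 N and z of proud_socket in the frame of tray above 0.0175 m).
2. the socket is pressed fully home (z of proud_socket in the frame of tray below 0.0145 m), for 0.2 s.
At the end, for the whole second after the job is handed in: The proud socket's underside is within 2.5 mm of the tray floor and at rest; the other short sockets are within 1.5 mm and the loose things within 8 mm of where they were (z of proud_socket in the frame of tray below 0.0145 m and linear speed of proud_socket below 0.005 m/s and distance of each of short_1, short_2, short_3, short_4, short_5, short_6 from where it was at the start of the episode below 0.0015 m and distance of each of extension, ratchet, big_socket, multimeter, spray_can, knife, jar, screwdriver from where it was at the start of the episode below 0.008 m); the robot touches nothing.
It fails at once if the proud socket is pressed with more than 45 N (contact force between any of the fingers, the arm and proud_socket above 45 N).
It fails at once if the proud socket is pulled up more than 3 mm above its highest start (z of proud_socket in the frame of tray above 0.032 m).
It fails at once if the robot touches another socket or the tray (more than 1 N) (contact force between any of the fingers, the arm and short_1 above 1 N or contact force between any of the fingers, the arm and short_2 above 1 N or contact force between any of the fingers, the arm and short_3 above 1 N or contact force between any of the fingers, the arm and short_4 above 1 N or contact force between any of the fingers, the arm and short_5 above 1 N or contact force between any of the fingers, the arm and short_6 above 1 N or contact force between any of the fingers, the arm and tray above 1 N).
It fails at once if the fingers straddle the proud socket as if to pinch it (the point between the pads comes below its top) (z of the grasp point in the frame of proud_top below 0.003 m and horizontal distance between the grasp point and proud_top below 0.022 m).
It fails at once if the robot touches something else on the bench (more than 1 N) (contact force between any of the fingers, the arm and extension above 1 N or contact force between any of the fingers, the arm and ratchet above 1 N or contact force between any of the fingers, the arm and big_socket above 1 N or contact force between any of the fingers, the arm and multimeter above 1 N or contact force between any of the fingers, the arm and spray_can above 1 N or contact force between any of the fingers, the arm and knife above 1 N or contact force between any of the fingers, the arm and jar above 1 N or contact force between any of the fingers, the arm and screwdriver above 1 N).
It also fails if it takes over 32 s, if anything falls off the work surface, if the arm or the gripper's body presses on something with over 40 N, if the wrist force passes 120 N, or if a joint passes its speed limit or range.

### The arm

A 7-joint arm with a two-finger parallel gripper is mounted at the origin on the work surface. World frame = base frame: x ahead of the robot, y to its left, z up, the work surface at z = 0. Lengths are in m, angles in rad, forces in N, time in s.
With the tool pointing down it reaches from about 0.4 to 0.875 m from the base axis. Payload 4.4 kg.
Tool frame: the origin (TCP) lies midway between the tips of the shut fingers; the grasp point (between the pads) lies 19 mm behind it; z points along the fingers, y is the line along which they close (so a half turn about z gives the same grasp; the last joint's range is limited). The gripper opens to 85 mm and grips with 20 to 120 N. Pads are 22 mm wide; open, the fingers measure 114 mm over their backs; the gripper's body (76 mm by 85 mm) begins 54 mm behind the grasp point. The pads swing forward as they close: fully open they stand 13 mm farther back than shut.
Start: joints at [1.039, 0.628, 0.038, 1.517, -0.027, 0.996, -0.02], TCP at [0.292, -0.581, 0.231] pointing down, gripper open.
Joint ranges: [-3.06, 3.06], [-0.37, 2.12], [-1.25, 1.32], [0.18, 2.47], [-1.1, 4.24], [0.23, 1.98], [-2.94, 2.94]. Speed limits (rad/s): [2.57, 2.57, 3.14, 3.14, 3.14, 3.14, 3.14].

### API

Orientations are given as a rotation vector (axis times angle).
In Python, from bench import robot gives the robot as it stands. Calls block until the motion is done:
- robot.move_to(position, orientation): joint-space move of the TCP to a pose.
- robot.move_linear(position, feed=0.15, attitude=None, contact_N=None): straight line of the TCP; attitude=None keeps the orientation; feed is the mean speed in m/s. With contact_N (N) it stops when the force on the tool has changed by that much, and returns True; else False.
- robot.move_j(angles): joint-space move.
- robot.release() and robot.gripper_close(): open the fingers fully, or close them until they stop; the grip force is fixed at half the most.
- robot.wait(seconds).
- robot.solve_ik(position, orientation): joint angles nearest the present ones, or None.
- robot.sense(): the state.
- robot.capture(name): name is "scene" or "top" or "wrist"; returns a dict with "img" (400x640x3 uint8, red, green, blue), "fx", "fy", "cx", "cy" (pixels), "extrinsics" (4x4, takes a point from camera to world coordinates). Camera axes: x right, y down, z forward; pixel columns grow to the right and rows downward; lengths in m; the calibration is good to about 2 mm. A picture is of the moment at which its call begins. There is no depth.
A pose or a line that the arm cannot do raises robot.PlanningError and nothing moves.
- robot.finish_job(): hands the job in; it is judged then, once.
Trained networks look in a picture, given as the dict that the camera call returned (one of the last four; its "shot" number tells which), for a name from the list of things; names that differ only in an ending like _2 or _b are one class to them, and where a whole thing is asked for, a point or a joint stands for the part that bears it (a point fixed in the world has none). Each returns a list of dicts, best first, with "conf" (0 to 1); they miss things now and then, are a little off and sometimes report something else, mostly with a low value. They report only what shows in the picture. A call takes as long as a camera call.
- robot.boxes_of(picture, name): "position" ([x, y, z] in m, in world coordinates, good to about 4 mm: the middle of the surface that is visible of it).
- robot.outline_of(picture, name): "pixels" (400x640 bool, what is visible of it).
The state is a dict: "time": time; "joints": joint angles; "joint_velocities": joint speeds; "joint_torque": joint torques, N m; "tool_pos": TCP position; "ee_rot": TCP orientation; "wrist_force": force on the tool from outside, world axes, zero at the start; "torque": the same for the moment, N m; "grip_width": opening from 0.0 (shut) to 1.0 (fully open); "grasp_force": force on a finger pad.
Only numpy, scipy, OpenCV 4.12 (cv2) and the standard library are available. Lean on these libraries where they do the work, as an engineer would, in place of code of your own. Each camera call takes 0.05 s, during which the arm holds its last target. There are 200 camera calls.

## Working session

There is one attempt and no reset: what is moved stays moved. The work goes in short steps, each a Python script; the robot and the scene stay as the last script left them, time stands still between calls to the robot, and variables do not carry over. Pictures are saved under pics/ and viewed, at most 10 in all, crops included, and the job is handed in when it is done.

```bash
mkdir -p pics
python3 - <<'E'
from bench import robot
import cv2,numpy as np
for n in ["scene","top"]:
    p=robot.capture(n); cv2.imwrite(f"pics/{n}0.png",p["img"][:,:,::-1])
    print(n,p["fx"],np.round(p["extrinsics"],3).tolist())
    for t in ["proud_socket","proud_top","tray","short_1","deep_row","extension","spray_can","ratchet"]:
        print(t,[(np.round(d["position"],3).tolist(),round(d["conf"],2)) for d in robot.boxes_of(p,t)])
s=robot.sense();print(s["time"],s["ee_rot"],s["wrist_force"],s["grip_width"])
E
```

```text
scene 439.0476205796084 [[0.503, 0.495, -0.709, 1.518], [0.864, -0.305, 0.4, -0.507], [-0.019, -0.814, -0.581, 0.846], [0.0, 0.0, 0.0, 1.0]]
proud_socket [([0.59, 0.075, 0.061], 0.65), ([0.673, -0.424, 0.062], 0.39)]
proud_top []
tray [([0.505, 0.031, 0.021], 0.98)]
short_1 [([0.562, -0.022, 0.043], 0.65), ([0.552, 0.023, 0.039], 0.58), ([0.607, -0.016, 0.044], 0.43), ([0.592, 0.033, 0.041], 0.38)]
deep_row [([0.503, 0.037, 0.017], 0.72)]
extension [([0.51, 0.036, 0.032], 0.69)]
spray_can [([0.576, -0.417, 0.107], 0.57), ([0.546, 0.187, 0.033], 0.55)]
ratchet [([0.673, 0.03, 0.03], 0.6), ([0.582, 0.119, 0.04], 0.42), ([0.504, 0.038, 0.017], 0.28)]
top 449.189605073525 [[-0.008, -0.986, 0.169, 0.378], [-1.0, 0.006, -0.013, 0.039], [0.012, -0.169, -0.986, 1.443], [0.0, 0.0, 0.0, 1.0]]
proud_socket []
proud_top []
tray [([0.519, 0.046, 0.018], 0.68)]
short_1 [([0.547, -0.018, 0.045], 0.57), ([0.536, 0.078, 0.045], 0.54), ([0.585, 0.034, 0.053], 0.47), ([0.542, 0.03, 0.047], 0.42), ([0.855, 0.035, 0.024], 0.26)]
deep_row [([0.522, 0.052, 0.016], 0.58), ([0.579, 0.078, 0.06], 0.39)]
extension [([0.505, 0.051, 0.033], 0.53)]
spray_can [([0.55, -0.395, 0.124], 0.59)]
ratchet [([0.657, 0.041, 0.032], 0.8)]
0.9 [3.05674266e+00 7.25033059e-01 4.10729550e-05] [-0.01066649 -0.05718404  0.05787605] 1.0020192640400656
```

View pics/scene0.png

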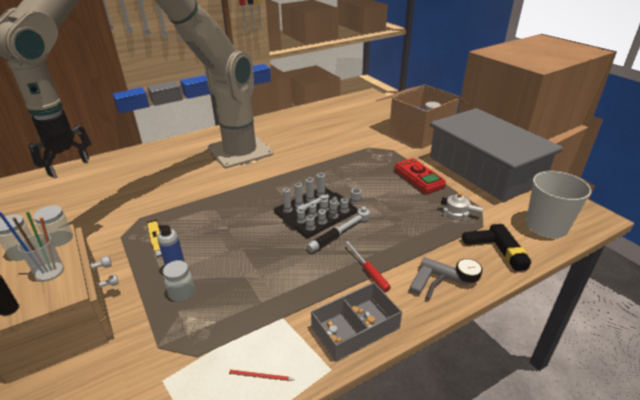

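View pics/top0.png

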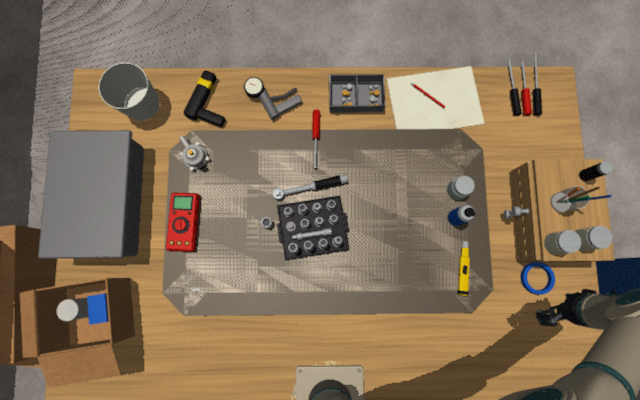

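The scene and top views show the tray near (0.52, 0.04), rotated slightly. In the top view its far row of sockets runs from pixel (289,211) to (331,205). The detector puts the likely proud socket near (0.585, 0.077). Next I'll look from close by.

Run:
```python
from bench import robot
import cv2,numpy as np
from scipy.spatial.transform import Rotation as R
robot.gripper_close()
# tool y along tray y (yaw .13) up to half turn; choose by last joint centre
best=[]
for k in (0,1):
    o=(R.from_euler('z',.13+k*np.pi)*R.from_euler('x',np.pi)).as_rotvec()
    q=robot.solve_ik([.54,.05,.32],o); print(k,q)
    if q is not None: best.append((abs(q[6]),o))
o=min(best,key=lambda b:b[0])[1]; print(o)
robot.move_to([.54,.05,.32],o)
p=robot.capture("wrist"); cv2.imwrite("pics/w0.png",p["img"][:,:,::-1])
print(p["fx"],np.round(p["extrinsics"],3).tolist())
for t in ["proud_socket","short_1","tray"]:
    print(t,[(np.round(d["position"],3).tolist(),round(d["conf"],2)) for d in robot.boxes_of(p,t)])
s=robot.sense();print(s["time"],s["tool_pos"],s["grip_width"])
```

```text
0 [-0.07633525  0.38153908 -0.09679685  1.69545447  0.04111253  1.06657551
 -1.62687797]
1 [ 0.38336725  0.4724641  -0.79619331  1.68275108  0.36572376  1.14198698
  1.18801247]
[ 2.04059760e-01 -3.13495838e+00 -1.91960837e-16]
317.41059461285937 [[-0.127, 0.952, 0.28, 0.469], [0.992, 0.122, 0.035, 0.04], [-0.001, 0.282, -0.959, 0.462], [0.0, 0.0, 0.0, 1.0]]
proud_socket [([0.583, 0.078, 0.06], 0.89)]
short_1 [([0.589, 0.036, 0.044], 0.85), ([0.546, -0.017, 0.043], 0.72), ([0.594, -0.012, 0.043], 0.71), ([0.546, 0.029, 0.054], 0.56), ([0.535, 0.075, 0.043], 0.56), ([0.575, 0.124, 0.042], 0.55)]
tray [([0.515, 0.049, 0.018], 0.55)]
4.2917 [0.54009292 0.04937402 0.31984506] -0.002677037799509128
```

View pics/w0.png

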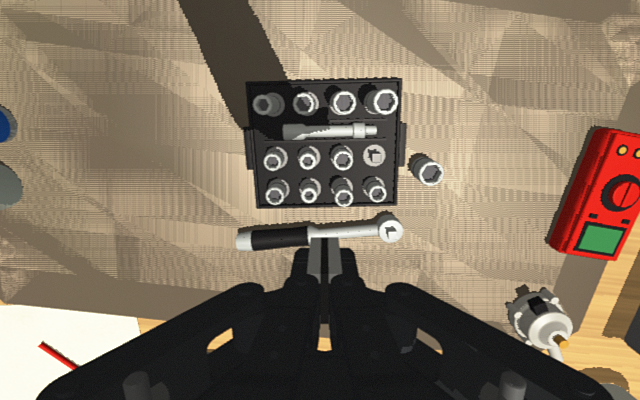

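The wrist view shows the far short row. The third socket, at pixel (343,197), is offset from its row and reads 60 mm high against 44 mm for the rest, so it is the proud one (post x=60, y=23). I'll zoom in to refine its top centre.

```bash
cat > h.py <<'E'
import numpy as np
def topix(p,X):
    E=np.array(p["extrinsics"]); c=E[:3,:3].T@(np.array(X)-E[:3,3]); return p["fx"]*c[0]/c[2]+p["cx"],p["fy"]*c[1]/c[2]+p["cy"]
E
python3 - <<'E'
from bench import robot
import cv2,numpy as np
from h import topix
o=np.array([2.04059760e-01,-3.13495838,0])
# fingers are on the far side of the view: hang beyond/at side at safe height
robot.move_to([.62,.08,.21],o)
p=robot.capture("wrist"); im=p["img"][:,:,::-1].copy()
c=np.array([.584,.0565]);yaw=.137
ex=np.array([np.cos(yaw),np.sin(yaw)]);ey=np.array([-np.sin(yaw),np.cos(yaw)])
for dx in (0,-.046):
  for y in (-.069,-.023,.023,.069):
    X=c+dx*ex+y*ey; z=.069 if (dx==0 and y==.023) else .054
    u,v=topix(p,[*X,z]); cv2.drawMarker(im,(int(u),int(v)),(0,0,255),0,8); print(dx,y,X.round(4),round(u,1),round(v,1))
print([(np.round(d["position"],3).tolist(),round(d["conf"],2)) for d in robot.boxes_of(p,"proud_socket")])
u,v=map(int,topix(p,[.576,.06,.054])); print(u,v)
cr=im[max(0,v-90):v+90,max(0,u-130):u+130]; print(max(0,v-90),max(0,u-130))
cv2.imwrite("pics/w1.png",cv2.resize(cr,None,fx=3,fy=3,interpolation=cv2.INTER_CUBIC))
print(robot.sense()["time"])
E
```

```text
0 -0.069 [ 0.5934 -0.0119] 229.4 140.8
0 -0.023 [0.5871 0.0337] 278.6 140.4
0 0.023 [0.5809 0.0793] 328.1 142.0
0 0.069 [0.5746 0.1249] 377.2 139.8
-0.046 -0.069 [ 0.5479 -0.0181] 224.7 88.8
-0.046 -0.023 [0.5416 0.0274] 276.2 88.4
-0.046 0.023 [0.5353 0.073 ] 327.7 88.1
-0.046 0.069 [0.529  0.1186] 379.3 87.7
[([0.584, 0.078, 0.06], 0.93)]
307 132
42 177
5.0083
```

View pics/w1.png

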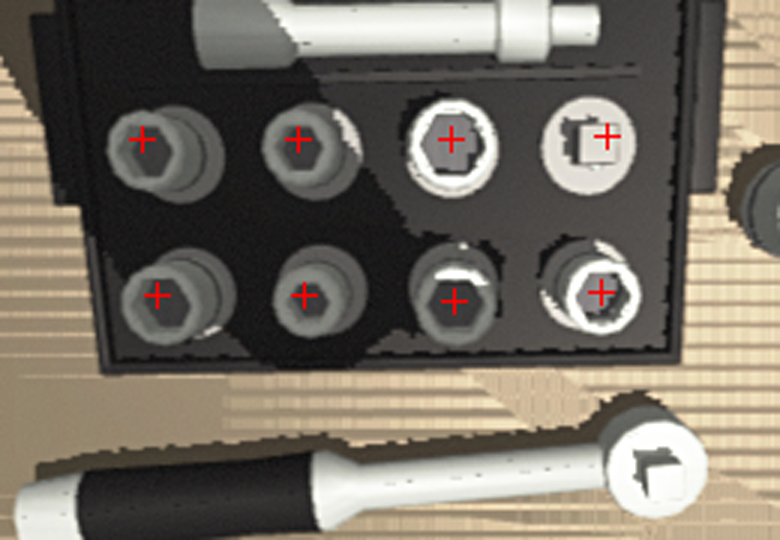

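The projected grid fits to about 2 mm, and the proud mouth sits at crop (454,303) against the marker at (454,301). Pressing at (0.582, 0.079).

Run:
```python
from bench import robot
import numpy as np
def st(m):
    s=robot.sense(); print(m,round(s["time"],2),np.round(s["tool_pos"],4),np.round(s["wrist_force"],2))
robot.move_linear([.582,.079,.12],feed=.15)
robot.move_linear([.582,.079,.082],feed=.08); st("above")
print(robot.move_linear([.582,.079,.060],feed=.015,contact_N=2.5)); st("touch")
```

```text
above 6.43 [0.5819 0.0792 0.0816] [-0.65  0.17  0.01]
True
touch 7.3 [0.5819 0.079  0.0696] [0.88 0.24 1.17]
```

Run:
```python
from bench import robot
import numpy as np
def st(m):
    s=robot.sense(); print(m,round(s["time"],2),np.round(s["tool_pos"],4),np.round(s["wrist_force"],2))
for z in (.066,.062,.058,.0555,.0535):
    r=robot.move_linear([.582,.079,z],feed=.012,contact_N=14); st((z,r))
    if r: break
```

```text
(0.066, False) 7.74 [0.582  0.079  0.0661] [0.44 0.33 3.18]
(0.062, False) 8.22 [0.582 0.079 0.062] [-0.11 -0.1   2.88]
(0.058, False) 8.71 [0.582  0.079  0.0579] [-1.06  0.7   2.8 ]
(0.0555, False) 9.07 [0.582  0.079  0.0554] [-0.7  -1.15  2.88]
(0.0535, False) 9.38 [0.582 0.079 0.054] [-2.56 -0.76  7.7 ]
```

Run:
```python
from bench import robot
import cv2,numpy as np
def st(m):
    s=robot.sense(); print(m,round(s["time"],2),np.round(s["tool_pos"],4),np.round(s["wrist_force"],2))
r=robot.move_linear([.582,.079,.0525],feed=.01,contact_N=10); st(r)
robot.wait(.4); st("hold")
robot.move_linear([.582,.079,.10],feed=.05)
robot.move_linear([.62,.08,.21],feed=.15); st("up")
p=robot.capture("wrist")
print([(np.round(d["position"],3).tolist(),round(d["conf"],2)) for n in("proud_socket","short_1") for d in robot.boxes_of(p,n)])
cv2.imwrite("pics/w2.png",cv2.resize(p["img"][42:222,177:437,::-1],None,fx=3,fy=3,interpolation=cv2.INTER_CUBIC))
```

```text
False 9.63 [0.5821 0.079  0.054 ] [-3.53 -1.19 15.37]
hold 10.03 [0.5821 0.079  0.054 ] [-3.8  -0.05 14.9 ]
up 12.06 [0.6191 0.0797 0.209 ] [-1.39 -0.02  0.91]
[([0.584, 0.081, 0.045], 0.96), ([0.546, 0.027, 0.054], 0.94), ([0.537, 0.075, 0.041], 0.85), ([0.574, 0.124, 0.042], 0.81), ([0.596, -0.009, 0.045], 0.75), ([0.551, -0.019, 0.042], 0.71), ([0.588, 0.035, 0.052], 0.58)]
```

View pics/w2.png

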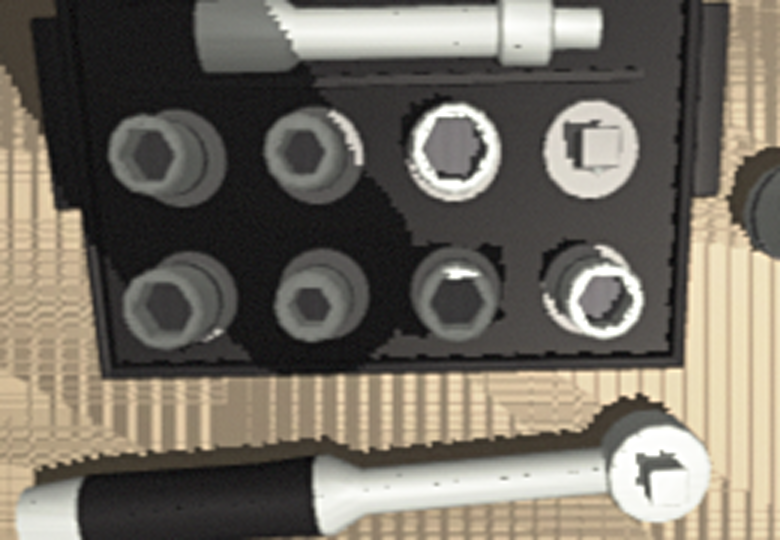

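The proud socket's mouth is now at crop (455,299), in line with its row and reading 45 mm like the others. It stopped solidly at z=0.054, and nothing else has moved.

```bash
python3 -c "
from bench import robot
robot.wait(.3);print(robot.finish_job())"
```

```text
the job is handed in; nothing more can be done
None
```

The proud socket (far short row, third post) was pressed down until it stopped solidly, its top level with the other short sockets; the arm drew back clear, nothing else appeared to have moved, and the job is handed in, though no verdict was returned.

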